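Unstack the bench gear into its trays

TASK

Clear up the bench: take the pile apart and put every piece away flat and right way up inside the rim of its own tray, at rest and let go. The sanding block goes in the long tray, the drilled aluminium block in the middle-sized tray and the vee block in the small rectangular tray; the cup of weights was left in the long tray by mistake and belongs in the round dish.

Things in the scene. Friction and masses are not known exactly. Their poses are not given: they have to be found in the camera images.
- sanding_block: Plain brown cork sanding block, 58 (x) by 98 (y) by 28 mm, loose, the bottom of the pile. Origin: centre of its underside, which sinks 2 mm into whatever it rests on, so its top stands 26 mm above its support (28 mm above the origin); z up. Grasp across the 58 mm (x). Its long side points roughly away from the robot, within about 20 degrees.
- setup_block: Bare aluminium block with six 9 mm holes down through it, 51 (x) by 76 (y) by 25 mm, 0.25 kg, loose, lying on the sanding block in the middle of the pile, nearly in line with it. Origin: centre of its underside; z up. Grasp across the 51 mm (x).
- vee_block: Bare steel block with a vee groove along its top, 50 (x, along the groove) by 40 (y) by 34 mm, about 0.34 kg, loose, on top of the pile. Origin: centre of its underside; z up. Grasp across the 40 mm (y), over the flat side faces.
- weight_cup: Round black cast-iron cup with small brass weights fixed in it, 47 mm across, 23 mm high, about 0.12 kg, loose, standing in the long tray at the start. Origin: centre of its underside; z up. Grasp across the outside of the rim.
- long_tray: Largest steel-rimmed tray, for the sanding block: inside 78 (x) by 118 mm (y); fixed to the bench; a rim 4 mm wide and 8 mm high round a grey lining floor 3 mm thick. Origin: centre of its underside, on the bench top; z up. The trays, the dish and the pile lie in shuffled places.
- middle_tray: Middle-sized steel-rimmed tray, for the drilled aluminium block: inside 71 (x) by 96 mm (y); fixed to the bench; a rim 4 mm wide and 8 mm high round a grey lining floor 3 mm thick. Origin: centre of its underside, on the bench top; z up.
- small_tray: Smallest steel-rimmed rectangular tray, for the vee block: inside 70 (x) by 60 mm (y); fixed to the bench; a rim 4 mm wide and 8 mm high round a grey lining floor 3 mm thick. Origin: centre of its underside, on the bench top; z up.
- round_dish: Round steel-rimmed dish, for the cup: inside 68 mm across; fixed to the bench; a rim 4 mm wide and 8 mm high round a grey lining floor 3 mm thick. Origin: centre of its underside, on the bench top; z up.
- toggle_fixture: Hardwood block with a red-handled clamp lever, an obstacle fixed in place, 90 (x) by 186 (y) mm. Origin: about the middle of the block's underside; z up. The block is 32 mm high; the lever stands highest, 116 mm, at its free end 90 mm from the origin along -y. Carry things over or round it.

How it is judged:
By the outcome, as a careful person would: the job done as asked, in the order asked, and still so for the second after the job is handed in, with the robot touching nothing.
It also fails if it takes over 102 s, if anything falls off the work surface, if the arm or the gripper's body presses on something with over 40 N, if the wrist force passes 120 N, or if a joint passes its speed limit or range.

ROBOT

A 7-joint arm with a two-finger parallel gripper is mounted at the origin on a cart in front of the work surface, level with it; the furniture and walls round the work are solid. World frame = base frame: x ahead of the robot, y to its left, z up, the work surface at z = 0. Lengths are in m, angles in rad, forces in N, time in s.
With the tool pointing down it reaches from about 0.425 to 1.025 m from the base axis. Payload 3.6 kg.
Tool frame: the origin (TCP) lies between the finger pads; the fingertips stand 11 mm ahead of it and the grasp point (between the pads) lies 8 mm behind it (bot.tip_reach is the distance from the TCP to the fingertips, in m); z points along the fingers, y is the line along which they close (so a half turn about z gives the same grasp; the last joint's range is limited). The gripper opens to 85 mm and grips with 20 to 120 N. Pads are 22 mm wide; open, the fingers measure 114 mm over their backs; the gripper's body (76 mm by 85 mm) begins 54 mm behind the grasp point. The pads swing forward as they close: fully open they stand 13 mm farther back than shut.
Start: joints at [-1.298, 0.591, 0.048, 1.609, -0.033, 0.943, -0.034], TCP at [0.259, 0.677, 0.242] pointing down, gripper open.
Joint ranges: [-2.69, 2.69], [-0.47, 2.24], [-1.27, 1.36], [0.19, 2.51], [-1.53, 4.68], [0.08, 2.07], [-3.09, 3.09]. Speed limits (rad/s): [2.57, 2.57, 3.14, 3.14, 3.14, 3.14, 3.14].

INTERFACE

Orientations are given as a 3x3 rotation matrix whose columns are the frame's x, y, z axes.
In Python, from station import bot, optics, nets gives the robot as it stands.
- The arm moves only by the tool apply_moves, never from a script. Its argument "series" is a list of rows, each an object of numbers: "dx", "dy", "dz": the shift along the tool's x, y, z in units of 40 mm (1.0 is 40 mm); "rx", "ry", "rz": the turn, a rotation vector about the tool's x, y, z in units of 5 degrees (1.0 is 5 degrees); "hand": the opening, from 0 (shut) to 1 (fully open). In form: [{"dx": .., "dy": .., "dz": .., "rx": .., "ry": .., "rz": .., "hand": ..}, ...]. A call has exactly 5 rows; each row is the pose to reach, as a shift and turn from the pose commanded when the call began, along the tool's axes at that moment; what a row does not reach only later rows make up. A row lasts 1/10 s, in which the tool goes at most 50 mm and 8.59 degrees, less where a joint would pass 70% of its speed; a pose out of reach is approached as far as the arm can. A call with a gripper value outside its range is refused whole. The fingers move at their own pace and stop on an object; "grip_force" is the grip in N (left out, the last holds). Time passes only in rows, so rows that repeat a pose let the fingers close, or fill a call up. It gives the time, the measured TCP pose, the force, the opening and the grip force at its end, in the units of the state.
- bot.read_state(): the state, without advancing time (a new reading comes with each control period).
- optics.get_image(name): name is "scene" or "side" or "wrist"; returns (picture, depth): 400x640x3 uint8, red, green, blue; 400x640 float32, m along the optical axis (not along the pixel's ray), 0 where there is no reading.
- optics.camera_info(name): a dict with "fx", "fy", "cx", "cy" (pixels), "rvec" (rotation vector, rad) and "tvec" (3), from world to camera coordinates, as OpenCV has them; the wrist camera has in their place "hand_eye" (4x4, takes a point from camera to tool coordinates, whose origin is the TCP and whose axes are the flange's). Camera axes: x right, y down, z forward; pixel columns grow to the right and rows downward; lengths in m; the calibration is good to about 2 mm. A picture is of the moment at which its call begins: read the wrist's pose just before it. camera_info takes no time and is no camera call.
- bot.sign_off(): hands the job in; it is judged then, once.
Trained networks look in the newest picture that a camera, given by its name, has taken for a name from the list of things; names that differ only in an ending like _2 or _b are one class to them, and where a whole thing is asked for, a point or a joint stands for the part that bears it (a point fixed in the world has none). Each returns a list of dicts, best first, with "score" (0 to 1); they miss things now and then, are a little off and sometimes report something else, mostly with a low value. They report only what shows in the picture. A call takes as long as a camera call.
- nets.trace(target, camera): "pixels" (400x640 bool, what is visible of it) and "position" ([column, row] in pixels, amid what is visible of it).
The state is a dict: "clock": time; "joints": joint angles; "dq": joint speeds; "joint_torque": joint torques, N m; "eef_pos": TCP position; "orientation": TCP orientation; "ft_force": force on the tool from outside, world axes, zero at the start; "torque": the same for the moment, N m; "finger_gap": finger opening in m; "gripper_force": force on a finger pad.
Only numpy, scipy, OpenCV 4.12 (cv2) and the standard library are available. Lean on these libraries where they do the work, as an engineer would, in place of code of your own. Each camera call takes 0.05 s, during which the arm holds its last target. There are 200 camera calls.

## Working session

There is one attempt and no reset: what is moved stays moved. The work goes in short steps, Python scripts to look and compute and a tool call to move; the robot and the scene stay as the last step left them, time stands still between calls to the robot, and variables do not carry over. Pictures are saved under pics/ and viewed, at most 14 in all, crops included, and the job is handed in when it is done.

Besides the shell and the picture viewer there is one more tool, called after "Emit:" by a JSON object that holds its "op" and its "data". apply_moves: Moves the arm, as the interface text tells. Its arguments: {"type":"object","properties":{"series":{"type":"array","items":{"type":"object","properties":{"dx":{"type":"number"},"dy":{"type":"number"},"dz":{"type":"number"},"rx":{"type":"number"},"ry":{"type":"number"},"rz":{"type":"number"},"hand":{"type":"number"}}}},"grip_force":{"type":"number"}},"required":["series"]}

```bash
ls; mkdir -p pics; cat > h.py <<'E'
import numpy as np, cv2
from station import bot, optics, nets
def w2c(n):
    i=optics.camera_info(n)
    if 'rvec' in i:
        R,_=cv2.Rodrigues(np.array(i['rvec'],float)); t=np.array(i['tvec'],float).reshape(3)
        Rw=R.T; tw=-R.T@t
    else:
        s=bot.read_state(); H=np.array(i['hand_eye']); R=np.array(s['orientation'])
        Rw=R@H[:3,:3]; tw=R@H[:3,3]+np.array(s['eef_pos'])
    return i,Rw,tw
def cloud(n):
    i,Rw,tw=w2c(n)
    p,d=optics.get_image(n)
    v,u=np.mgrid[0:400,0:640]
    c=np.stack([(u-i['cx'])/i['fx']*d,(v-i['cy'])/i['fy']*d,d],-1)
    w=c@Rw.T+tw; w[d==0]=np.nan
    return p,w
def save(n,p): cv2.imwrite('pics/'+n+'.png',p[:,:,::-1])
E
python3 - <<'E'
from h import *
for c in ['scene','side']:
    p,w=cloud(c); save(c+'0',p); np.save(c+'w.npy',w)
    i,R,t=w2c(c); print(c,t.round(3))
    for n in ['sanding_block','setup_block','vee_block','weight_cup','long_tray','middle_tray','small_tray','round_dish','toggle_fixture']:
        for r in nets.trace(n,c)[:2]:
            q=w[r['pixels']]; q=q[~np.isnan(q[:,0])]
            if len(q)<5: print(n,'few');continue
            top=q[q[:,2]>np.percentile(q[:,2],90)-.006]
            (cx,cy),(a,b),an=cv2.minAreaRect((top[:,:2]*1000).astype(np.float32))
            (fx,fy),(fa,fb),fan=cv2.minAreaRect((q[:,:2]*1000).astype(np.float32))
            print(n,round(r['score'],2),np.round(r['position']),len(q),'z',np.percentile(q[:,2],[2,50,98]).round(3),'top',np.round([cx,cy,a,b,an]),'full',np.round([fx,fy,fa,fb,fan]))
s=bot.read_state();print(s['clock'],s['orientation'],s['finger_gap'])
E
```

```text
pics
scene [0.184 0.346 0.626]
sanding_block 0.54 [350. 164.] 349 z [0.001 0.02  0.028] top [ 498. -430.   57.   29.   14.] full [ 500. -438.   57.   48.   11.]
setup_block 0.79 [351. 154.] 443 z [-0.     0.043  0.053] top [ 503. -465.   76.   57.   10.] full [ 520. -504.   92.  147.   16.]
vee_block 0.57 [358. 143.] 463 z [0.051 0.076 0.086] top [ 500. -465.   50.   45.   11.] full [ 525. -530.   55.  193.   21.]
weight_cup 0.59 [338. 250.] 962 z [-0.     0.004  0.009] top [ 411. -169.   73.   77.   27.] full [ 415. -170.   74.   84.   65.]
weight_cup 0.53 [294. 183.] 322 z [0.003 0.019 0.026] top [ 585. -310.   44.   44.   64.] full [ 592. -321.   48.   76.   30.]
long_tray 0.71 [289. 194.] 885 z [0.001 0.003 0.009] top [ 578. -257.  110.  220.   12.] full [ 578. -257.  110.  220.   12.]
middle_tray 0.77 [364. 210.] 1222 z [0.    0.003 0.009] top [ 410. -328.   81.  114.    3.] full [ 411. -330.   83.  116.    3.]
small_tray 0.72 [267. 320.] 1591 z [0.001 0.003 0.009] top [454.  25.  68.  79.   4.] full [454.  25.  68.  79.   4.]
round_dish 0.62 [336. 252.] 927 z [0.001 0.004 0.009
[... 721 characters left out ...]
-315.   44.   45.   28.]
long_tray 0.9 [380. 257.] 1215 z [0.001 0.003 0.009] top [ 584. -344.  219.  100.   81.] full [ 585. -339.  229.  100.   81.]
middle_tray 0.6 [311. 279.] 1477 z [0.001 0.003 0.009] top [ 413. -329.   80.  105.    4.] full [ 413. -329.   80.  105.    4.]
small_tray 0.89 [288. 189.] 395 z [0.    0.003 0.008] top [457.  21.  68.  81.   3.] full [460.  22.  74.  81.   3.]
round_dish 0.97 [292. 234.] 548 z [0.001 0.004 0.009] top [ 414. -173.   74.   74.    1.] full [ 414. -173.   74.   74.    1.]
1.0 [[-9.33842760e-01  3.57683797e-01  2.98320227e-05]
 [ 3.57683798e-01  9.33842758e-01  6.91183689e-05]
 [-3.13589768e-06  7.52161196e-05 -9.99999997e-01]] 0.08564772911157174
```

View images.

```bash
python3 - <<'E'
import cv2,numpy as np
a=cv2.imread('pics/scene0.png');b=cv2.imread('pics/side0.png')
cv2.imwrite('pics/both0.png',np.vstack([a[80:380],b[100:400]]))
from h import *
# height map summary from both clouds: where things > 0.03
w=np.concatenate([np.load(c+'w.npy').reshape(-1,3) for c in('scene','side')]); w=w[~np.isnan(w[:,0])]
for z0,z1 in((.03,.2),):
    m=(w[:,2]>z0)&(w[:,2]<z1)&(w[:,0]>.2)&(w[:,0]<1.1)&(abs(w[:,1])<.8)
    g={}
    for x,y,z in w[m]: k=(round(x/.04)*4,round(y/.04)*4); g.setdefault(k,[]).append(z)
    print({k:(len(v),round(max(v),3)) for k,v in sorted(g.items()) if len(v)>5})
# rim fits: rim points z .006-.012 per tray in both cameras
for n,c,r in(('long',(.578,-.32),.11),('mid',(.411,-.329),.085),('small',(.455,.023),.065),('dish',(.412,-.171),.055)):
    for cam in('scene','side'):
        w=np.load(cam+'w.npy').reshape(-1,3)
        m=(np.hypot(w[:,0]-c[0],w[:,1]-c[1])<r)&(w[:,2]>.006)&(w[:,2]<.0105)
        q=w[m]; rc=cv2.minAreaRect((q[:,:2]*1000).astype(np.float32)); print(n,cam,len(q),np.round(rc[0]+rc[1]+(rc[2],)))
E
```

```text
{(40, -72): (6, np.float64(0.037)), (44, -72): (58, np.float64(0.041)), (44, -68): (43, np.float64(0.036)), (48, -68): (15, np.float64(0.036)), (48, -52): (11, np.float64(0.051)), (48, -48): (998, np.float64(0.088)), (48, -44): (497, np.float64(0.087)), (48, -12): (50, np.float64(0.035)), (48, -8): (6, np.float64(0.034)), (52, -48): (684, np.float64(0.087)), (52, -44): (393, np.float64(0.087)), (52, -16): (235, np.float64(0.116)), (52, -12): (671, np.float64(0.105)), (52, -8): (482, np.float64(0.072)), (52, -4): (122, np.float64(0.035)), (56, -48): (80, np.float64(0.053)), (56, -16): (63, np.float64(0.034)), (56, -12): (241, np.float64(0.085)), (56, -8): (603, np.float64(0.074)), (56, -4): (532, np.float64(0.074)), (56, 0): (387, np.float64(0.06)), (60, -56): (125, np.float64(0.039)), (60, -52): (44, np.float64(0.039)), (60, -12): (30, np.float64(0.034)), (60, -8): (130, np.float64(0.066)), (60, -4): (398, np.float64(0.08)), (60, 0): (183, np.float64(0.078)), (64, -80): (357, np.float64(0.2)), (64, -76): (120, np.float64(0.2)), (64, -60): (6, np.float64(0.038)), (64, -56): (519, np.f
[... 2250 characters left out ...]
float64(0.2)), (104, -12): (1925, np.float64(0.2)), (104, -8): (916, np.float64(0.2)), (104, 64): (167, np.float64(0.197)), (104, 76): (127, np.float64(0.198)), (104, 80): (55, np.float64(0.192)), (108, -8): (1084, np.float64(0.2)), (108, -4): (2075, np.float64(0.2)), (108, 0): (334, np.float64(0.19)), (108, 60): (51, np.float64(0.132))}
long scene 231 [ 582. -327.  191.   98.   81.]
long side 303 [ 561. -300.  128.  145.   88.]
mid scene 231 [ 389. -327.  121.  106.    4.]
mid side 298 [ 389. -329.  125.  107.    3.]
small scene 328 [454.  25.  68.  80.   4.]
small side 77 [457.  21.  68.  80.   4.]
dish scene 198 [ 412. -169.   74.   74.   68.]
dish side 115 [ 414. -173.   75.   74.   68.]
```

View pics/both0.png

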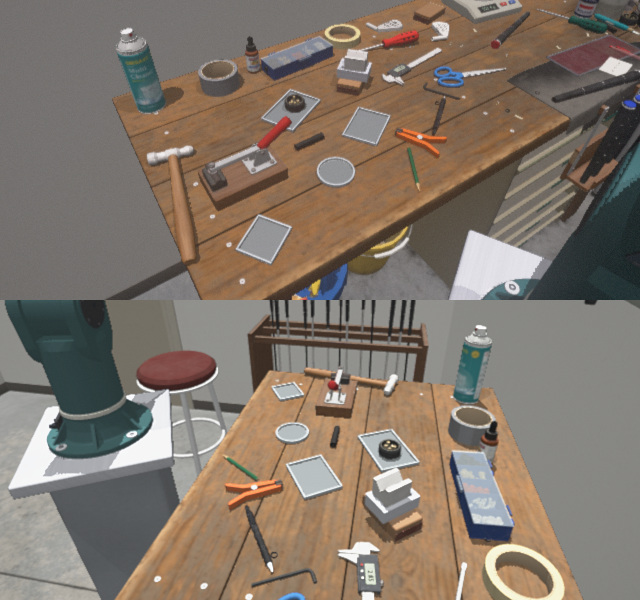

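The scene picture (top half) shows the pile at about (352,70) in the montage. The cup in the long tray is at (292,105), the middle tray at (366,126), the dish at (336,171) and the small tray at (265,239). The toggle fixture sits between the long and small trays. The networks and the picture agree, except for one false cup hit on the dish and one false fixture hit on the pile.

```bash
cat >> h.py <<'E'
def plan(wps, start=None):
    """wps: list of (x,y,z,closing-line yaw deg); prints tool-frame units for each successive call"""
    s=bot.read_state()
    if start is None:
        R=np.array(s['orientation']); p=np.array(s['eef_pos']); a=np.degrees(np.arctan2(R[1,1],R[0,1]))
    else: p=np.array(start[:3]); a=start[3]
    print('at',p.round(4),round(a,1))
    for w in wps:
        q=np.array(w[:3]); d=q-p; da=(w[3]-a+90)%180-90 if len(w)<5 else w[3]-a
        t=np.radians(a); y=np.array([np.cos(t),np.sin(t)]); x=np.array([np.sin(t),-np.cos(t)])
        # z down: x = y cross z
        x=np.array([-y[1],y[0]])
        print('dx %.2f dy %.2f dz %.2f rz %.2f | %.0f mm'%(d[:2]@x/.04,d[:2]@y/.04,-d[2]/.04,-da/5,np.linalg.norm(d)*1e3))
        p=q;a=a+da
E
python3 - <<'E'
from h import *
print(optics.camera_info('wrist'), bot.tip_reach)
plan([(.36,.46,.242,39),(.45,.24,.242,9),(.46,.02,.242,-21),(.42,-.2,.242,-51),(.50,-.42,.242,-81)])
E
```

```text
{'fx': 324.85526583356057, 'fy': 324.85526583356057, 'cx': 314.9202783661687, 'cy': 202.33677719849737, 'hand_eye': array([[-9.54395933e-05, -9.63694994e-01, -2.67005522e-01,
         6.80925704e-02],
       [ 9.99999980e-01, -4.47388964e-05, -1.95969508e-04,
        -1.44443280e-05],
       [ 1.76909302e-04, -2.67005535e-01,  9.63694979e-01,
        -1.31654893e-01],
       [ 0.00000000e+00,  0.00000000e+00,  0.00000000e+00,
         1.00000000e+00]])} 0.011
at [0.2593 0.6771 0.2423] 69.0
dx -4.29 dy -4.17 dz 0.01 rz 6.01 | 239 mm
dx -5.69 dy -1.71 dz -0.00 rz 6.00 | 238 mm
dx -5.47 dy -0.61 dz -0.00 rz 6.00 | 220 mm
dx -5.49 dy 1.04 dz -0.00 rz 6.00 | 224 mm
dx -1.91 dy 5.53 dz -0.00 rz 6.00 | 234 mm
```

Emit:
{"op": "apply_moves", "data": {"series": [{"dx":-0.86,"dy":-0.83,"rz":1.2,"hand":1},{"dx":-1.72,"dy":-1.67,"rz":2.4,"hand":1},{"dx":-2.57,"dy":-2.5,"rz":3.6,"hand":1},{"dx":-3.43,"dy":-3.33,"rz":4.8,"hand":1},{"dx":-4.29,"dy":-4.17,"rz":6,"hand":1}]}}

```text
schema error: expected keys dx, dy, dz, rx, ry, rz, hand
```

Emit:
{"op": "apply_moves", "data": {"series": [{"dx":-1.14,"dy":-0.34,"rz":1.2,"hand":1},{"dx":-2.28,"dy":-0.68,"rz":2.4,"hand":1},{"dx":-3.42,"dy":-1.03,"rz":3.6,"hand":1},{"dx":-4.56,"dy":-1.37,"rz":4.8,"hand":1},{"dx":-5.69,"dy":-1.71,"rz":6,"hand":1}]}}

```text
schema error: expected keys dx, dy, dz, rx, ry, rz, hand
```

Emit:
{"op": "apply_moves", "data": {"series": [{"dx":-1.1,"dy":-0.12,"rz":1.2,"hand":1},{"dx":-2.2,"dy":-0.24,"rz":2.4,"hand":1},{"dx":-3.3,"dy":-0.36,"rz":3.6,"hand":1},{"dx":-4.4,"dy":-0.48,"rz":4.8,"hand":1},{"dx":-5.47,"dy":-0.61,"rz":6,"hand":1}]}}

```text
schema error: expected keys dx, dy, dz, rx, ry, rz, hand
```

Emit:
{"op": "apply_moves", "data": {"series": [{"dx":-0.86,"dy":-0.83,"dz":0,"rx":0,"ry":0,"rz":1.2,"hand":1},{"dx":-1.72,"dy":-1.67,"dz":0,"rx":0,"ry":0,"rz":2.4,"hand":1},{"dx":-2.57,"dy":-2.5,"dz":0,"rx":0,"ry":0,"rz":3.6,"hand":1},{"dx":-3.43,"dy":-3.33,"dz":0,"rx":0,"ry":0,"rz":4.8,"hand":1},{"dx":-4.29,"dy":-4.17,"dz":0,"rx":0,"ry":0,"rz":6,"hand":1}]}}

```text
clock: 1.5
eef_pos: [0.3606, 0.4583, 0.2426]
orientation: [[-0.627, 0.779, 0.001], [0.779, 0.627, 0.001], [0.0, 0.001, -1.0]]
ft_force: [1.8, -0.2, 0.2]
finger_gap: 0.0856
gripper_force: 0.0
```

Emit:
{"op": "apply_moves", "data": {"series": [{"dx":-1.14,"dy":-0.34,"dz":0,"rx":0,"ry":0,"rz":1.2,"hand":1},{"dx":-2.28,"dy":-0.68,"dz":0,"rx":0,"ry":0,"rz":2.4,"hand":1},{"dx":-3.42,"dy":-1.03,"dz":0,"rx":0,"ry":0,"rz":3.6,"hand":1},{"dx":-4.56,"dy":-1.37,"dz":0,"rx":0,"ry":0,"rz":4.8,"hand":1},{"dx":-5.69,"dy":-1.71,"dz":0,"rx":0,"ry":0,"rz":6,"hand":1}]}}

```text
clock: 2.0
eef_pos: [0.4508, 0.2384, 0.2428]
orientation: [[-0.153, 0.988, 0.001], [0.988, 0.153, 0.001], [0.001, 0.001, -1.0]]
ft_force: [1.7, -0.3, 0.2]
finger_gap: 0.0855
gripper_force: 0.0
```

Emit:
{"op": "apply_moves", "data": {"series": [{"dx":-1.1,"dy":-0.12,"dz":0,"rx":0,"ry":0,"rz":1.2,"hand":1},{"dx":-2.2,"dy":-0.24,"dz":0,"rx":0,"ry":0,"rz":2.4,"hand":1},{"dx":-3.3,"dy":-0.36,"dz":0,"rx":0,"ry":0,"rz":3.6,"hand":1},{"dx":-4.4,"dy":-0.48,"dz":0,"rx":0,"ry":0,"rz":4.8,"hand":1},{"dx":-5.47,"dy":-0.61,"dz":0,"rx":0,"ry":0,"rz":6,"hand":1}]}}

```text
clock: 2.5
eef_pos: [0.4606, 0.0184, 0.2427]
orientation: [[0.362, 0.932, 0.001], [0.932, -0.362, 0.0], [0.001, 0.001, -1.0]]
ft_force: [0.2, 0.1, -0.2]
finger_gap: 0.0851
gripper_force: 0.0
```

```bash
cat >> h.py <<'E'
def find(n,cam,w,zlo=None,zhi=None,tol=.006,k=1):
    for r in nets.trace(n,cam)[:k]:
        q=w[r['pixels']]; q=q[~np.isnan(q[:,0])]
        if len(q)<20: print(n,'few',r['score']); continue
        t=q
        if zlo is not None: t=q[(q[:,2]>zlo)&(q[:,2]<zhi)]
        # drop strays: keep largest xy cluster about the median
        m=np.median(t[:,:2],0); t=t[np.hypot(*(t[:,:2]-m).T)<.09]
        rc=cv2.minAreaRect((t[:,:2]*1000).astype(np.float32))
        print(n,round(r['score'],2),np.round(r['position']),len(t),'z',np.percentile(t[:,2],[2,50,98]).round(4),'rect',np.round(rc[0]+rc[1]+(rc[2],),1))
E
python3 - <<'E'
from h import *
p,w=cloud('wrist'); save('w1',p)
find('small_tray','wrist',w); find('small_tray','wrist',w,.006,.011);find('round_dish','wrist',w,.006,.011)
plan([(.42,-.2,.242,-51),(.47,-.35,.242,-81)])
E
```

```text
small_tray 0.66 [308. 165.] 3969 z [0.0016 0.0034 0.0089] rect [455.6  24.5  67.5  78.3   3.9]
small_tray 0.66 [308. 165.] 791 z [0.0062 0.0078 0.0094] rect [455.6  24.4  67.5  77.9   3.8]
round_dish 0.66 [333. 320.] 480 z [0.0061 0.0078 0.0095] rect [ 412.9 -168.8   74.    73.1   68.6]
at [0.4606 0.0193 0.2426] -21.1
dx -5.48 dy 1.03 dz 0.02 rz 5.98 | 223 mm
dx -1.39 dy 3.70 dz -0.00 rz 6.00 | 158 mm
```

View pics/w1.png

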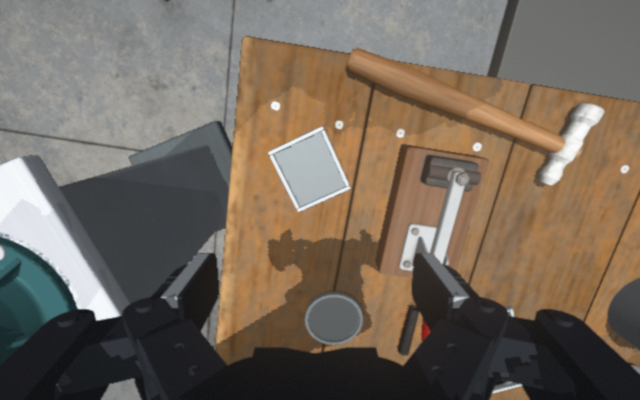

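The wrist picture shows the small tray at (310,168), the dish at (333,320) and the fixture at (435,210). All match the measured positions.

Emit:
{"op": "apply_moves", "data": {"series": [{"dx":-1.1,"dy":0.2,"dz":0,"rx":0,"ry":0,"rz":1.2,"hand":1},{"dx":-2.2,"dy":0.4,"dz":0,"rx":0,"ry":0,"rz":2.4,"hand":1},{"dx":-3.3,"dy":0.6,"dz":0,"rx":0,"ry":0,"rz":3.6,"hand":1},{"dx":-4.4,"dy":0.8,"dz":0,"rx":0,"ry":0,"rz":4.8,"hand":1},{"dx":-5.5,"dy":1.0,"dz":0,"rx":0,"ry":0,"rz":6,"hand":1}]}}

```text
clock: 3.2
eef_pos: [0.4199, -0.1993, 0.2424]
orientation: [[0.776, 0.63, 0.001], [0.63, -0.776, 0.001], [0.001, -0.0, -1.0]]
ft_force: [1.3, 0.1, 0.1]
finger_gap: 0.0852
gripper_force: 0.0
```

Emit:
{"op": "apply_moves", "data": {"series": [{"dx":-0.7,"dy":0.85,"dz":0,"rx":0,"ry":0,"rz":1.2,"hand":1},{"dx":-1.4,"dy":1.7,"dz":0,"rx":0,"ry":0,"rz":2.4,"hand":1},{"dx":-2.1,"dy":2.55,"dz":0,"rx":0,"ry":0,"rz":3.6,"hand":1},{"dx":-2.8,"dy":3.4,"dz":0,"rx":0,"ry":0,"rz":4.8,"hand":1},{"dx":-3.5,"dy":4.2,"dz":0,"rx":0,"ry":0,"rz":6,"hand":1}]}}

```text
clock: 3.7
eef_pos: [0.4184, -0.4184, 0.2419]
orientation: [[0.988, 0.158, 0.001], [0.158, -0.988, 0.001], [0.001, -0.001, -1.0]]
ft_force: [0.5, 0.6, -0.2]
finger_gap: 0.0854
gripper_force: 0.0
```

```bash
python3 - <<'E'
from h import *
p,w=cloud('wrist'); save('w2',p)
find('vee_block','wrist',w,.080,.092);find('vee_block','wrist',w,.055,.092);find('setup_block','wrist',w,.047,.056);find('sanding_block','wrist',w,.018,.03)
find('long_tray','wrist',w,.006,.011);find('long_tray','wrist',w,-.01,.011);find('middle_tray','wrist',w,.006,.011);find('weight_cup','wrist',w,.02,.03)
E
```

```text
vee_block 0.87 [386. 104.] 1821 z [0.0802 0.0845 0.0864] rect [ 501.3 -465.1   49.8   40.3   11.7]
vee_block 0.87 [386. 104.] 3039 z [0.0667 0.0821 0.0862] rect [ 501.2 -465.1   50.1   40.4   11.4]
setup_block 0.72 [373.  74.] 1482 z [0.0494 0.0511 0.0527] rect [ 504.8 -466.6   76.    51.6   10.4]
sanding_block 0.63 [345.  97.] 1976 z [0.0237 0.026  0.0276] rect [ 506.1 -465.1   57.    95.7    8.4]
long_tray 0.84 [228.  19.] 764 z [0.0062 0.0078 0.0095] rect [ 566.6 -297.6  126.4   43.2   88.6]
long_tray 0.84 [228.  19.] 3862 z [0.0014 0.0033 0.0088] rect [ 567.6 -297.6  126.2   44.4   88.1]
middle_tray 0.6 [235. 164.] 1086 z [0.0062 0.0079 0.0096] rect [ 410.9 -325.4   79.   104.1    3.7]
weight_cup 0.85 [237.   4.] 312 z [0.0204 0.0242 0.0268] rect [ 569.5 -315.1   11.2   38.5    9.3]
```

View pics/w2.png

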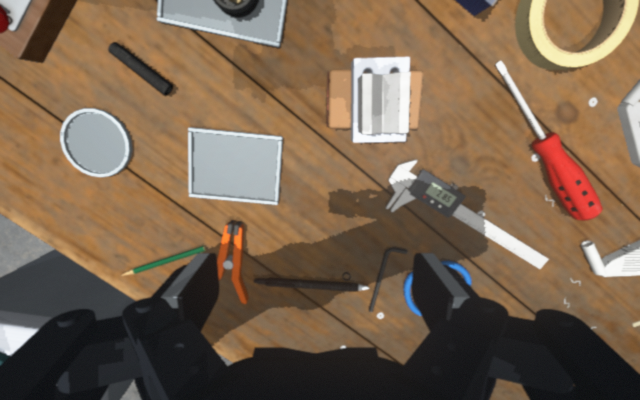

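The wrist picture shows the vee block at (383,100) on the aluminium block, which lies crosswise on the cork. The middle tray is at (235,165) and the long tray is partly in view at (225,20). The measured rectangles agree with this.

```bash
python3 - <<'E'
from h import *
plan([(.5015,-.466,.13,-78.5),(.5015,-.466,.069,-78.5)])
E
```

```text
at [ 0.4171 -0.4163  0.2421] -80.8
dx 1.88 dy 1.57 dz 2.80 rz -0.45 | 149 mm
dx 0.00 dy 0.00 dz 1.52 rz -0.00 | 61 mm
```

Emit:
{"op": "apply_moves", "data": {"series": [{"dx":0.6,"dy":0.5,"dz":0.7,"rx":0,"ry":0,"rz":-0.2,"hand":1},{"dx":1.2,"dy":1.0,"dz":1.4,"rx":0,"ry":0,"rz":-0.45,"hand":1},{"dx":1.88,"dy":1.57,"dz":2.1,"rx":0,"ry":0,"rz":-0.45,"hand":1},{"dx":1.88,"dy":1.57,"dz":2.6,"rx":0,"ry":0,"rz":-0.45,"hand":1},{"dx":1.88,"dy":1.57,"dz":2.8,"rx":0,"ry":0,"rz":-0.45,"hand":1}]}}

```text
clock: 4.65
eef_pos: [0.501, -0.4662, 0.1276]
orientation: [[0.98, 0.199, -0.002], [0.199, -0.98, 0.003], [-0.002, -0.004, -1.0]]
ft_force: [-0.4, 1.3, 0.1]
finger_gap: 0.0853
gripper_force: 0.0
```

Emit:
{"op": "apply_moves", "data": {"series": [{"dx":0,"dy":0,"dz":0.4,"rx":0,"ry":0,"rz":0,"hand":1},{"dx":0,"dy":0,"dz":0.8,"rx":0,"ry":0,"rz":0,"hand":1},{"dx":0,"dy":0,"dz":1.2,"rx":0,"ry":0,"rz":0,"hand":1},{"dx":0,"dy":0,"dz":1.52,"rx":0,"ry":0,"rz":0,"hand":1},{"dx":0,"dy":0,"dz":1.52,"rx":0,"ry":0,"rz":0,"hand":1}]}}

```text
clock: 5.15
eef_pos: [0.4994, -0.4671, 0.0674]
orientation: [[0.981, 0.196, -0.002], [0.196, -0.981, 0.003], [-0.002, -0.003, -1.0]]
ft_force: [-0.5, 0.9, 0.0]
finger_gap: 0.0851
gripper_force: 0.0
```

Emit:
{"op": "apply_moves", "data": {"series": [{"dx":0,"dy":0,"dz":0,"rx":0,"ry":0,"rz":0,"hand":0.6},{"dx":0,"dy":0,"dz":0,"rx":0,"ry":0,"rz":0,"hand":0.5},{"dx":0,"dy":0,"dz":0,"rx":0,"ry":0,"rz":0,"hand":0.4},{"dx":0,"dy":0,"dz":0,"rx":0,"ry":0,"rz":0,"hand":0.2},{"dx":0,"dy":0,"dz":0,"rx":0,"ry":0,"rz":0,"hand":0.2}], "grip_force": 50}}

```text
clock: 5.65
eef_pos: [0.5007, -0.4685, 0.0705]
orientation: [[0.981, 0.196, 0.001], [0.196, -0.981, 0.0], [0.001, 0.0, -1.0]]
ft_force: [0.5, 2.3, 4.7]
finger_gap: 0.0388
gripper_force: 51.8
```

Emit:
{"op": "apply_moves", "data": {"series": [{"dx":0,"dy":0,"dz":-0.3,"rx":0,"ry":0,"rz":0,"hand":0.2},{"dx":0,"dy":0,"dz":-0.9,"rx":0,"ry":0,"rz":0,"hand":0.2},{"dx":0,"dy":0,"dz":-1.8,"rx":0,"ry":0,"rz":0,"hand":0.2},{"dx":0,"dy":0,"dz":-2.7,"rx":0,"ry":0,"rz":0,"hand":0.2},{"dx":0,"dy":0,"dz":-3.4,"rx":0,"ry":0,"rz":0,"hand":0.2}]}}

```text
clock: 6.15
eef_pos: [0.5002, -0.469, 0.2077]
orientation: [[0.981, 0.195, 0.001], [0.195, -0.981, -0.002], [0.0, 0.002, -1.0]]
ft_force: [0.2, -0.3, -3.0]
finger_gap: 0.0389
gripper_force: 51.0
```

```bash
python3 - <<'E'
from h import *
s=bot.read_state();print(s['finger_gap'],s['gripper_force'],s['ft_force'])
plan([(.45,-.29,.24,-80),(.44,-.10,.24,-83),(.4556,.0244,.24,-86.1),(.4556,.0244,.06,-86.1),(.4556,.0244,.022,-86.1)])
E
```

```text
0.03893229675655021 50.95628104987554 [ 0.21638121 -0.27955563 -2.97243745]
at [ 0.5002 -0.469   0.2077] -78.7
dx -0.36 dy -4.63 dz -0.81 rz 0.25 | 189 mm
dx 0.58 dy -4.72 dz -0.00 rz 0.60 | 190 mm
dx 0.77 dy -3.04 dz -0.00 rz 0.62 | 125 mm
dx 0.00 dy 0.00 dz 4.50 rz -0.00 | 180 mm
dx 0.00 dy 0.00 dz 0.95 rz -0.00 | 38 mm
```

Emit:
{"op": "apply_moves", "data": {"series": [{"dx":-0.05,"dy":-0.6,"dz":-0.2,"rx":0,"ry":0,"rz":0.05,"hand":0.2},{"dx":-0.12,"dy":-1.6,"dz":-0.4,"rx":0,"ry":0,"rz":0.1,"hand":0.2},{"dx":-0.2,"dy":-2.6,"dz":-0.6,"rx":0,"ry":0,"rz":0.15,"hand":0.2},{"dx":-0.28,"dy":-3.6,"dz":-0.8,"rx":0,"ry":0,"rz":0.2,"hand":0.2},{"dx":-0.36,"dy":-4.63,"dz":-0.8,"rx":0,"ry":0,"rz":0.25,"hand":0.2}]}}

```text
clock: 6.65
eef_pos: [0.4495, -0.289, 0.2385]
orientation: [[0.985, 0.173, 0.002], [0.173, -0.985, -0.001], [0.002, 0.001, -1.0]]
ft_force: [0.3, 0.9, -3.2]
finger_gap: 0.0391
gripper_force: 51.3
```

Emit:
{"op": "apply_moves", "data": {"series": [{"dx":0.12,"dy":-0.95,"dz":0,"rx":0,"ry":0,"rz":0.12,"hand":0.2},{"dx":0.24,"dy":-1.9,"dz":0,"rx":0,"ry":0,"rz":0.24,"hand":0.2},{"dx":0.36,"dy":-2.85,"dz":0,"rx":0,"ry":0,"rz":0.36,"hand":0.2},{"dx":0.48,"dy":-3.8,"dz":0,"rx":0,"ry":0,"rz":0.48,"hand":0.2},{"dx":0.58,"dy":-4.72,"dz":0,"rx":0,"ry":0,"rz":0.6,"hand":0.2}]}}

```text
clock: 7.15
eef_pos: [0.4393, -0.0983, 0.2377]
orientation: [[0.993, 0.122, 0.0], [0.122, -0.993, 0.0], [0.0, -0.0, -1.0]]
ft_force: [0.7, -0.1, -3.0]
finger_gap: 0.039
gripper_force: 51.2
```

Emit:
{"op": "apply_moves", "data": {"series": [{"dx":0.23,"dy":-0.9,"dz":0,"rx":0,"ry":0,"rz":0.2,"hand":0.2},{"dx":0.4,"dy":-1.7,"dz":0,"rx":0,"ry":0,"rz":0.4,"hand":0.2},{"dx":0.6,"dy":-2.4,"dz":0,"rx":0,"ry":0,"rz":0.62,"hand":0.2},{"dx":0.77,"dy":-3.04,"dz":0,"rx":0,"ry":0,"rz":0.62,"hand":0.2},{"dx":0.77,"dy":-3.04,"dz":0,"rx":0,"ry":0,"rz":0.62,"hand":0.2}]}}

```text
clock: 7.65
eef_pos: [0.4559, 0.0288, 0.2373]
orientation: [[0.997, 0.076, -0.0], [0.076, -0.997, 0.001], [-0.0, -0.001, -1.0]]
ft_force: [-0.2, -0.3, -3.2]
finger_gap: 0.0392
gripper_force: 51.3
```

Emit:
{"op": "apply_moves", "data": {"series": [{"dx":0,"dy":0,"dz":0.9,"rx":0,"ry":0,"rz":0,"hand":0.2},{"dx":0,"dy":0,"dz":1.9,"rx":0,"ry":0,"rz":0,"hand":0.2},{"dx":0,"dy":0,"dz":2.9,"rx":0,"ry":0,"rz":0,"hand":0.2},{"dx":0,"dy":0,"dz":3.8,"rx":0,"ry":0,"rz":0,"hand":0.2},{"dx":0,"dy":0,"dz":4.4,"rx":0,"ry":0,"rz":0,"hand":0.2}]}}

```text
clock: 8.15
eef_pos: [0.4549, 0.0239, 0.0598]
orientation: [[0.998, 0.068, -0.002], [0.068, -0.998, -0.001], [-0.002, 0.001, -1.0]]
ft_force: [0.3, 0.6, -2.7]
finger_gap: 0.0389
gripper_force: 51.3
```

```bash
python3 - <<'E'
from h import *
s=bot.read_state();print(s['finger_gap'],s['gripper_force'],s['ft_force'])
p,w=cloud('wrist');save('w3',p)
find('vee_block','wrist',w);find('small_tray','wrist',w,.005,.011)
plan([(.4556,.0244,.022,-86.1)])
E
```

```text
0.03885332045403177 51.2588704173686 [ 0.31262652  0.55598027 -2.72208171]
vee_block 0.86 [314. 265.] 12437 z [0.0455 0.0708 0.0753] rect [430.1  22.6 103.8  63.7   4.7]
small_tray 0.68 [311. 186.] 2050 z [0.0054 0.0077 0.0092] rect [464.9  25.   50.4  78.2   3.8]
at [0.4551 0.0237 0.0611] -86.2
dx 0.01 dy -0.02 dz 0.98 rz -0.01 | 39 mm
```

Emit:
{"op": "apply_moves", "data": {"series": [{"dx":0,"dy":0,"dz":0.4,"rx":0,"ry":0,"rz":0,"hand":0.2},{"dx":0,"dy":0,"dz":0.7,"rx":0,"ry":0,"rz":0,"hand":0.2},{"dx":0,"dy":0,"dz":0.85,"rx":0,"ry":0,"rz":0,"hand":0.2},{"dx":0,"dy":0,"dz":0.95,"rx":0,"ry":0,"rz":0,"hand":0.2},{"dx":0,"dy":0,"dz":0.95,"rx":0,"ry":0,"rz":0,"hand":0.2}]}}

```text
clock: 8.8
eef_pos: [0.4561, 0.0246, 0.024]
orientation: [[0.998, 0.069, 0.001], [0.069, -0.998, -0.0], [0.001, 0.0, -1.0]]
ft_force: [0.6, 0.4, -2.9]
finger_gap: 0.0391
gripper_force: 51.9
```

Emit:
{"op": "apply_moves", "data": {"series": [{"dx":0,"dy":0,"dz":0.02,"rx":0,"ry":0,"rz":0,"hand":0.2},{"dx":0,"dy":0,"dz":0.04,"rx":0,"ry":0,"rz":0,"hand":0.2},{"dx":0,"dy":0,"dz":0.05,"rx":0,"ry":0,"rz":0,"hand":0.2},{"dx":0,"dy":0,"dz":0.06,"rx":0,"ry":0,"rz":0,"hand":0.2},{"dx":0,"dy":0,"dz":0.06,"rx":0,"ry":0,"rz":0,"hand":0.2}]}}

```text
clock: 9.3
eef_pos: [0.4559, 0.0247, 0.0224]
orientation: [[0.998, 0.069, 0.002], [0.069, -0.998, 0.001], [0.002, -0.001, -1.0]]
ft_force: [-1.5, 0.1, 10.6]
finger_gap: 0.0391
gripper_force: 53.8
```

Emit:
{"op": "apply_moves", "data": {"series": [{"dx":0,"dy":0,"dz":0,"rx":0,"ry":0,"rz":0,"hand":0.55},{"dx":0,"dy":0,"dz":0,"rx":0,"ry":0,"rz":0,"hand":0.7},{"dx":0,"dy":0,"dz":0,"rx":0,"ry":0,"rz":0,"hand":0.8},{"dx":0,"dy":0,"dz":-0.3,"rx":0,"ry":0,"rz":0,"hand":0.8},{"dx":0,"dy":0,"dz":-1.0,"rx":0,"ry":0,"rz":0,"hand":0.8}]}}

```text
clock: 9.8
eef_pos: [0.4546, 0.0245, 0.0604]
orientation: [[0.998, 0.068, -0.004], [0.068, -0.998, 0.0], [-0.004, -0.0, -1.0]]
ft_force: [-0.1, 0.6, 0.6]
finger_gap: 0.0687
gripper_force: 0.0
```

Emit:
{"op": "apply_moves", "data": {"series": [{"dx":0,"dy":0,"dz":-1,"rx":0,"ry":0,"rz":0,"hand":1},{"dx":0,"dy":0,"dz":-2,"rx":0,"ry":0,"rz":0,"hand":1},{"dx":0,"dy":0,"dz":-3,"rx":0,"ry":0,"rz":0,"hand":1},{"dx":0,"dy":0,"dz":-4,"rx":0,"ry":0,"rz":0,"hand":1},{"dx":0,"dy":0,"dz":-4.5,"rx":0,"ry":0,"rz":0,"hand":1}]}}

```text
clock: 10.3
eef_pos: [0.4565, 0.0244, 0.2437]
orientation: [[0.998, 0.069, 0.003], [0.069, -0.998, 0.001], [0.003, -0.0, -1.0]]
ft_force: [0.6, 0.2, -1.6]
finger_gap: 0.0857
gripper_force: 0.0
```

```bash
python3 - <<'E'
from h import *
p,w=cloud('wrist');save('w3',p)
find('vee_block','wrist',w,.032,.04);find('small_tray','wrist',w,.005,.011)
plan([(.44,-.21,.24,-83),(.43,-.44,.24,-79.6)])
E
```

```text
small_tray 0.61 [332. 166.] 748 z [0.0052 0.0079 0.0094] rect [456.   24.8  67.6  78.    3.8]
at [0.4561 0.0251 0.2419] -86.0
dx -0.81 dy 5.84 dz 0.05 rz -0.60 | 236 mm
dx -0.95 dy 5.68 dz -0.00 rz -0.68 | 230 mm
```

```bash
python3 - <<'E'
from h import *
p,w=cloud('wrist')
m=(w[...,2]>.028)&(w[...,2]<.042)&(np.hypot(w[...,0]-.456,w[...,1]-.025)<.05)
t=w[m];rc=cv2.minAreaRect((t[:,:2]*1000).astype(np.float32));print(len(t),rc,np.percentile(t[:,2],[5,50,95]))
E
```

```text
1401 ((457.0004577636719, 25.511077880859375), (50.32230758666992, 40.01604461669922), 3.560422897338867) [0.02880743 0.0361644  0.03794616]
```

View pics/w3.png

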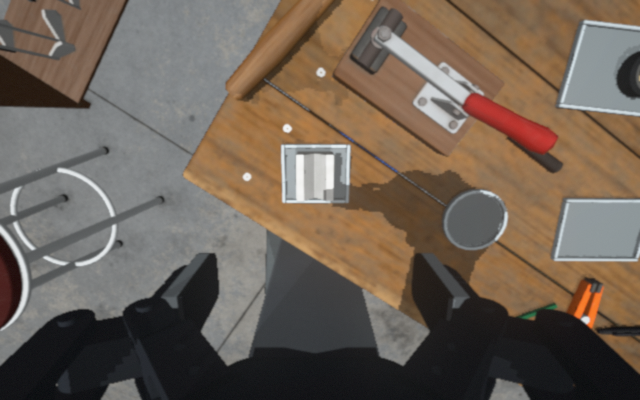

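Emit:
{"op": "apply_moves", "data": {"series": [{"dx":-0.16,"dy":1.17,"dz":0,"rx":0,"ry":0,"rz":-0.1,"hand":1},{"dx":-0.32,"dy":2.34,"dz":0,"rx":0,"ry":0,"rz":-0.2,"hand":1},{"dx":-0.5,"dy":3.5,"dz":0,"rx":0,"ry":0,"rz":-0.4,"hand":1},{"dx":-0.65,"dy":4.7,"dz":0,"rx":0,"ry":0,"rz":-0.5,"hand":1},{"dx":-0.8,"dy":5.84,"dz":0,"rx":0,"ry":0,"rz":-0.6,"hand":1}]}}

```text
clock: 11.0
eef_pos: [0.4383, -0.2118, 0.2395]
orientation: [[0.993, 0.121, -0.003], [0.121, -0.993, 0.001], [-0.003, -0.001, -1.0]]
ft_force: [1.4, -0.4, 0.6]
finger_gap: 0.0853
gripper_force: 0.0
```

Emit:
{"op": "apply_moves", "data": {"series": [{"dx":-0.2,"dy":1.14,"dz":0,"rx":0,"ry":0,"rz":-0.1,"hand":1},{"dx":-0.4,"dy":2.28,"dz":0,"rx":0,"ry":0,"rz":-0.2,"hand":1},{"dx":-0.6,"dy":3.4,"dz":0,"rx":0,"ry":0,"rz":-0.4,"hand":1},{"dx":-0.8,"dy":4.5,"dz":0,"rx":0,"ry":0,"rz":-0.6,"hand":1},{"dx":-0.95,"dy":5.7,"dz":0,"rx":0,"ry":0,"rz":-0.7,"hand":1}]}}

```text
clock: 11.5
eef_pos: [0.4281, -0.4419, 0.2384]
orientation: [[0.983, 0.181, -0.003], [0.181, -0.983, 0.004], [-0.002, -0.005, -1.0]]
ft_force: [0.3, -0.4, 0.2]
finger_gap: 0.0854
gripper_force: 0.0
```

```bash
python3 - <<'E'
from h import *
p,w=cloud('wrist');save('w4',p)
find('setup_block','wrist',w,.044,.056);find('sanding_block','wrist',w,.018,.03);find('middle_tray','wrist',w,.006,.011)
p,w=cloud('side');find('setup_block','side',w,.047,.056);
plan([(.505,-.467,.11,-79.6),(.505,-.467,.044,-79.6)])
E
```

```text
sanding_block 0.72 [329. 105.] 2365 z [0.0237 0.026  0.0276] rect [ 506.3 -465.2   58.    95.9    8.7]
middle_tray 0.87 [212. 164.] 1106 z [0.0063 0.0079 0.0095] rect [ 410.7 -325.5   79.2  104.4    3.7]
setup_block 0.8 [389. 301.] 1016 z [0.0475 0.0511 0.0529] rect [ 507.  -468.9   77.9   52.6    9.5]
at [ 0.4291 -0.4396  0.2392] -79.5
dx 1.74 dy 1.02 dz 3.23 rz 0.01 | 152 mm
dx 0.00 dy 0.00 dz 1.65 rz -0.00 | 66 mm
```

The vee block sits flat inside the small tray at (316,173) in the picture, and the depth fit puts it 1 mm from the tray centre. The setup block hasn't moved, so I'm grasping it next.

Emit:
{"op": "apply_moves", "data": {"series": [{"dx":0.6,"dy":0.35,"dz":0.8,"rx":0,"ry":0,"rz":0,"hand":1},{"dx":1.2,"dy":0.7,"dz":1.6,"rx":0,"ry":0,"rz":0,"hand":1},{"dx":1.74,"dy":1.02,"dz":2.4,"rx":0,"ry":0,"rz":0,"hand":1},{"dx":1.74,"dy":1.02,"dz":3.0,"rx":0,"ry":0,"rz":0,"hand":1},{"dx":1.74,"dy":1.02,"dz":3.23,"rx":0,"ry":0,"rz":0,"hand":1}]}}

```text
clock: 12.3
eef_pos: [0.5059, -0.4646, 0.108]
orientation: [[0.983, 0.185, -0.004], [0.185, -0.983, 0.006], [-0.003, -0.006, -1.0]]
ft_force: [0.5, 1.6, -0.8]
finger_gap: 0.0854
gripper_force: 0.0
```

Emit:
{"op": "apply_moves", "data": {"series": [{"dx":0,"dy":0,"dz":0.5,"rx":0,"ry":0,"rz":0,"hand":1},{"dx":0,"dy":0,"dz":0.9,"rx":0,"ry":0,"rz":0,"hand":1},{"dx":0,"dy":0,"dz":1.3,"rx":0,"ry":0,"rz":0,"hand":1},{"dx":0,"dy":0,"dz":1.66,"rx":0,"ry":0,"rz":0,"hand":1},{"dx":0,"dy":0,"dz":1.66,"rx":0,"ry":0,"rz":0,"hand":1}]}}

```text
clock: 12.8
eef_pos: [0.5045, -0.4674, 0.0434]
orientation: [[0.983, 0.181, -0.002], [0.181, -0.983, 0.003], [-0.002, -0.003, -1.0]]
ft_force: [-0.2, 0.1, -0.9]
finger_gap: 0.0856
gripper_force: 0.0
```

Emit:
{"op": "apply_moves", "data": {"series": [{"dx":0,"dy":0,"dz":0,"rx":0,"ry":0,"rz":0,"hand":0.7},{"dx":0,"dy":0,"dz":0,"rx":0,"ry":0,"rz":0,"hand":0.6},{"dx":0,"dy":0,"dz":0,"rx":0,"ry":0,"rz":0,"hand":0.5},{"dx":0,"dy":0,"dz":0,"rx":0,"ry":0,"rz":0,"hand":0.3},{"dx":0,"dy":0,"dz":0,"rx":0,"ry":0,"rz":0,"hand":0.3}]}}

```text
clock: 13.3
eef_pos: [0.5058, -0.4697, 0.0468]
orientation: [[0.983, 0.181, 0.002], [0.181, -0.983, -0.001], [0.001, 0.001, -1.0]]
ft_force: [-0.0, 0.6, 5.8]
finger_gap: 0.0497
gripper_force: 54.9
```

Emit:
{"op": "apply_moves", "data": {"series": [{"dx":0,"dy":0,"dz":-0.2,"rx":0,"ry":0,"rz":0,"hand":0.3},{"dx":0,"dy":0,"dz":-0.6,"rx":0,"ry":0,"rz":0,"hand":0.3},{"dx":0,"dy":0,"dz":-1.2,"rx":0,"ry":0,"rz":0,"hand":0.3},{"dx":0,"dy":0,"dz":-1.8,"rx":0,"ry":0,"rz":0,"hand":0.3},{"dx":0,"dy":0,"dz":-2.2,"rx":0,"ry":0,"rz":0,"hand":0.3}]}}

```text
clock: 13.8
eef_pos: [0.5056, -0.4697, 0.136]
orientation: [[0.983, 0.181, 0.001], [0.181, -0.983, -0.002], [0.001, 0.002, -1.0]]
ft_force: [0.1, -0.9, -1.4]
finger_gap: 0.05
gripper_force: 54.0
```

```bash
python3 - <<'E'
from h import *
plan([(.46,-.39,.15,-40),(.411,-.3255,.15,3.7),(.411,-.3255,.06,3.7),(.411,-.3255,.022,3.7)])
E
```

```text
at [ 0.5056 -0.4697  0.136 ] -79.6
dx -0.76 dy -2.17 dz -0.35 rz -7.91 | 93 mm
dx 0.45 dy -1.97 dz -0.00 rz -8.74 | 81 mm
dx 0.00 dy 0.00 dz 2.25 rz -0.00 | 90 mm
dx 0.00 dy 0.00 dz 0.95 rz -0.00 | 38 mm
```

Emit:
{"op": "apply_moves", "data": {"series": [{"dx":-0.15,"dy":-0.43,"dz":-0.35,"rx":0,"ry":0,"rz":-1.5,"hand":0.3},{"dx":-0.3,"dy":-0.87,"dz":-0.35,"rx":0,"ry":0,"rz":-3.1,"hand":0.3},{"dx":-0.45,"dy":-1.3,"dz":-0.35,"rx":0,"ry":0,"rz":-4.7,"hand":0.3},{"dx":-0.6,"dy":-1.7,"dz":-0.35,"rx":0,"ry":0,"rz":-6.4,"hand":0.3},{"dx":-0.76,"dy":-2.17,"dz":-0.35,"rx":0,"ry":0,"rz":-8,"hand":0.3}]}}

```text
clock: 14.3
eef_pos: [0.4592, -0.3889, 0.1481]
orientation: [[0.633, 0.775, 0.0], [0.775, -0.633, -0.001], [-0.0, 0.001, -1.0]]
ft_force: [-0.1, 0.5, -2.0]
finger_gap: 0.0498
gripper_force: 53.9
```

Emit:
{"op": "apply_moves", "data": {"series": [{"dx":0.09,"dy":-0.4,"dz":0,"rx":0,"ry":0,"rz":-1.7,"hand":0.3},{"dx":0.18,"dy":-0.8,"dz":0,"rx":0,"ry":0,"rz":-3.4,"hand":0.3},{"dx":0.27,"dy":-1.2,"dz":0,"rx":0,"ry":0,"rz":-5.1,"hand":0.3},{"dx":0.36,"dy":-1.6,"dz":0,"rx":0,"ry":0,"rz":-6.8,"hand":0.3},{"dx":0.45,"dy":-1.97,"dz":0,"rx":0,"ry":0,"rz":-8.5,"hand":0.3}]}}

```text
clock: 14.8
eef_pos: [0.4096, -0.3247, 0.148]
orientation: [[-0.057, 0.998, -0.0], [0.998, 0.057, -0.0], [-0.0, -0.0, -1.0]]
ft_force: [0.0, 0.9, -1.9]
finger_gap: 0.0497
gripper_force: 53.9
```

```bash
python3 - <<'E'
from h import *
s=bot.read_state();print(s['finger_gap'],s['joints'])
p,w=cloud('side');save('s1',p)
find('setup_block','side',w)
plan([(.411,-.3255,.06,3.7),(.411,-.3255,.024,3.7)])
E
```

```text
0.04971503771058553 [ 0.35508852  0.49896101  0.30733257  2.14688496 -0.28773364  0.5336392
  0.93322049]
setup_block 0.95 [314. 220.] 970 z [0.1292 0.1516 0.1536] rect [ 412.3 -326.4   58.1   78.7    2.8]
at [ 0.4082 -0.3232  0.1477] 2.9
dx -0.06 dy 0.07 dz 2.19 rz -0.15 | 88 mm
dx 0.00 dy 0.00 dz 0.90 rz -0.00 | 36 mm
```

Emit:
{"op": "apply_moves", "data": {"series": [{"dx":-0.06,"dy":0.07,"dz":0.6,"rx":0,"ry":0,"rz":-0.15,"hand":0.3},{"dx":-0.06,"dy":0.07,"dz":1.3,"rx":0,"ry":0,"rz":-0.15,"hand":0.3},{"dx":-0.06,"dy":0.07,"dz":1.9,"rx":0,"ry":0,"rz":-0.15,"hand":0.3},{"dx":-0.06,"dy":0.07,"dz":2.5,"rx":0,"ry":0,"rz":-0.15,"hand":0.3},{"dx":-0.06,"dy":0.07,"dz":2.8,"rx":0,"ry":0,"rz":-0.15,"hand":0.3}]}}

```text
clock: 15.4
eef_pos: [0.4135, -0.3281, 0.0339]
orientation: [[-0.061, 0.998, -0.001], [0.998, 0.061, -0.0], [-0.0, -0.001, -1.0]]
ft_force: [0.5, 0.0, -2.0]
finger_gap: 0.05
gripper_force: 53.9
```

Emit:
{"op": "apply_moves", "data": {"series": [{"dx":0,"dy":0,"dz":0.1,"rx":0,"ry":0,"rz":0,"hand":0.3},{"dx":0,"dy":0,"dz":0.17,"rx":0,"ry":0,"rz":0,"hand":0.3},{"dx":0,"dy":0,"dz":0.22,"rx":0,"ry":0,"rz":0,"hand":0.3},{"dx":0,"dy":0,"dz":0.25,"rx":0,"ry":0,"rz":0,"hand":0.3},{"dx":0,"dy":0,"dz":0.25,"rx":0,"ry":0,"rz":0,"hand":0.3}]}}

```text
clock: 15.9
eef_pos: [0.4137, -0.3275, 0.0261]
orientation: [[-0.064, 0.998, 0.001], [0.998, 0.064, -0.001], [-0.001, 0.001, -1.0]]
ft_force: [-0.2, 0.4, -1.4]
finger_gap: 0.0497
gripper_force: 53.9
```

Emit:
{"op": "apply_moves", "data": {"series": [{"dx":0.05,"dy":-0.06,"dz":0.02,"rx":0,"ry":0,"rz":0,"hand":0.3},{"dx":0.05,"dy":-0.06,"dz":0.04,"rx":0,"ry":0,"rz":0,"hand":0.3},{"dx":0.05,"dy":-0.06,"dz":0.06,"rx":0,"ry":0,"rz":0,"hand":0.3},{"dx":0.05,"dy":-0.06,"dz":0.07,"rx":0,"ry":0,"rz":0,"hand":0.3},{"dx":0.05,"dy":-0.06,"dz":0.07,"rx":0,"ry":0,"rz":0,"hand":0.3}]}}

```text
clock: 16.4
eef_pos: [0.4105, -0.3252, 0.0237]
orientation: [[-0.064, 0.998, -0.0], [0.998, 0.064, 0.001], [0.001, -0.0, -1.0]]
ft_force: [-1.9, 1.5, 9.4]
finger_gap: 0.0497
gripper_force: 55.2
```

Emit:
{"op": "apply_moves", "data": {"series": [{"dx":0,"dy":0,"dz":0,"rx":0,"ry":0,"rz":0,"hand":0.65},{"dx":0,"dy":0,"dz":0,"rx":0,"ry":0,"rz":0,"hand":0.75},{"dx":0,"dy":0,"dz":0,"rx":0,"ry":0,"rz":0,"hand":0.85},{"dx":0,"dy":0,"dz":-0.3,"rx":0,"ry":0,"rz":0,"hand":0.85},{"dx":0,"dy":0,"dz":-1.0,"rx":0,"ry":0,"rz":0,"hand":0.85}]}}

```text
clock: 16.9
eef_pos: [0.4098, -0.3246, 0.0621]
orientation: [[-0.064, 0.998, -0.003], [0.998, 0.064, 0.003], [0.003, -0.003, -1.0]]
ft_force: [0.5, 0.1, 0.3]
finger_gap: 0.0726
gripper_force: 0.0
```

Emit:
{"op": "apply_moves", "data": {"series": [{"dx":0,"dy":0,"dz":-1,"rx":0,"ry":0,"rz":0,"hand":1},{"dx":0,"dy":0,"dz":-2,"rx":0,"ry":0,"rz":0,"hand":1},{"dx":-0.3,"dy":1,"dz":-3,"rx":0,"ry":0,"rz":0,"hand":1},{"dx":-1,"dy":2,"dz":-4,"rx":0,"ry":0,"rz":0,"hand":1},{"dx":-1.5,"dy":3,"dz":-4.5,"rx":0,"ry":0,"rz":0,"hand":1}]}}

```text
clock: 17.4
eef_pos: [0.5197, -0.3713, 0.2373]
orientation: [[-0.064, 0.998, 0.002], [0.998, 0.064, -0.001], [-0.002, 0.002, -1.0]]
ft_force: [0.6, -1.3, -1.5]
finger_gap: 0.0856
gripper_force: 0.0
```

```bash
python3 - <<'E'
from h import *
p,w=cloud('side');save('s2',p);find('setup_block','side',w,.024,.032);find('middle_tray','side',w,.006,.011)
plan([(.585,-.395,.24,3.7)])
E
```

```text
setup_block 0.78 [312. 273.] 681 z [0.0246 0.0279 0.0297] rect [ 411.7 -326.5   51.3   78.8    4. ]
middle_tray 0.56 [306. 292.] 187 z [0.0062 0.0077 0.0095] rect [ 412.3 -329.    78.4  103.8    4. ]
at [ 0.5233 -0.372   0.2366] 3.8
dx -0.68 dy 1.50 dz -0.08 rz 0.02 | 66 mm
```

The setup block is flat and centred in the middle tray (top at z = 28 mm). Next I'm looking at the cup and the long tray.

Emit:
{"op": "apply_moves", "data": {"series": [{"dx":-0.2,"dy":0.5,"dz":0,"rx":0,"ry":0,"rz":0,"hand":1},{"dx":-0.4,"dy":1,"dz":0,"rx":0,"ry":0,"rz":0,"hand":1},{"dx":-0.68,"dy":1.5,"dz":0,"rx":0,"ry":0,"rz":0,"hand":1},{"dx":-0.68,"dy":1.5,"dz":0,"rx":0,"ry":0,"rz":0,"hand":1},{"dx":-0.68,"dy":1.5,"dz":0,"rx":0,"ry":0,"rz":0,"hand":1}]}}

```text
clock: 18.05
eef_pos: [0.579, -0.3932, 0.2326]
orientation: [[-0.064, 0.998, -0.003], [0.998, 0.064, 0.002], [0.002, -0.003, -1.0]]
ft_force: [-0.2, -1.1, -0.4]
finger_gap: 0.0854
gripper_force: 0.0
```

```bash
python3 - <<'E'
from h import *
p,w=cloud('wrist');save('w5',p)
find('weight_cup','wrist',w,.0235,.03);find('weight_cup','wrist',w,.012,.03);find('long_tray','wrist',w,.006,.0105)
m=(w[...,2]>.006)&(w[...,2]<.0105)&(abs(w[...,0]-.58)<.1)&(abs(w[...,1]+.3)<.1)
np.save('rim.npy',w[m])
r=nets.trace('weight_cup','wrist')[0]; t=w[r['pixels']]; t=t[t[:,2]>.018]; print(cv2.minEnclosingCircle((t[:,:2]*1000).astype(np.float32)))
E
```

```text
weight_cup 0.56 [330.  97.] 684 z [0.0236 0.0255 0.0273] rect [ 586.7 -312.    43.9   43.8   14.6]
weight_cup 0.56 [330.  97.] 1073 z [0.0152 0.0247 0.027 ] rect [ 586.9 -312.    46.3   44.1    4.4]
((586.7715454101562, -311.6756286621094), 23.340116500854492)
```

View pics/w5.png

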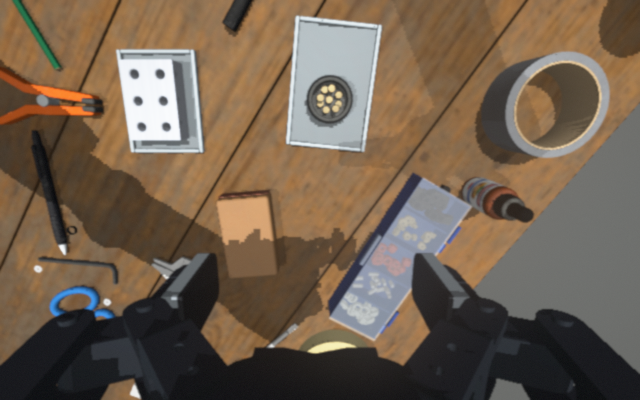

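The picture shows the cup at (330,98) in the long tray, the setup block inside the middle tray at (150,100) and the bare cork at (247,235).

```bash
python3 - <<'E'
from h import *
q=np.load('rim.npy'); 
# largest connected blob in xy
img=np.zeros((220,220),np.uint8); ij=((q[:,:2]-[.47,-.41])*1000).astype(int).clip(0,219); img[ij[:,0],ij[:,1]]=1
img=cv2.dilate(img,np.ones((5,5))); n,l,st,_=cv2.connectedComponentsWithStats(img)
k=1+np.argmax(st[1:,4]); t=q[l[ij[:,0],ij[:,1]]==k]; print(len(t),cv2.minAreaRect((t[:,:2]*1000).astype(np.float32)))
plan([(.587,-.312,.09,3.8),(.587,-.312,.020,3.8)])
E
```

```text
1598 ((588.4716796875, -299.0074462890625), (126.07666778564453, 86.0441665649414), 87.80327606201172)
at [ 0.5796 -0.3937  0.2335] 3.6
dx 2.03 dy 0.31 dz 3.59 rz -0.03 | 165 mm
dx 0.00 dy 0.00 dz 1.75 rz -0.00 | 70 mm
```

Emit:
{"op": "apply_moves", "data": {"series": [{"dx":0.7,"dy":0.1,"dz":0.8,"rx":0,"ry":0,"rz":0,"hand":1},{"dx":1.4,"dy":0.2,"dz":1.7,"rx":0,"ry":0,"rz":0,"hand":1},{"dx":2.03,"dy":0.31,"dz":2.6,"rx":0,"ry":0,"rz":0,"hand":1},{"dx":2.03,"dy":0.31,"dz":3.4,"rx":0,"ry":0,"rz":0,"hand":1},{"dx":2.03,"dy":0.31,"dz":3.6,"rx":0,"ry":0,"rz":0,"hand":1}]}}

```text
clock: 18.8
eef_pos: [0.5857, -0.3091, 0.0861]
orientation: [[-0.066, 0.998, -0.006], [0.998, 0.066, 0.004], [0.004, -0.006, -1.0]]
ft_force: [-0.8, -0.1, 0.6]
finger_gap: 0.0854
gripper_force: 0.0
```

```bash
python3 - <<'E'
from h import *
plan([(.587,-.312,.020,3.8)])
E
```

```text
at [ 0.5857 -0.3091  0.0861] 3.8
dx -0.07 dy 0.03 dz 1.65 rz 0.00 | 66 mm
```

Emit:
{"op": "apply_moves", "data": {"series": [{"dx":-0.03,"dy":0.02,"dz":0.5,"rx":0,"ry":0,"rz":0,"hand":1},{"dx":-0.03,"dy":0.02,"dz":1.0,"rx":0,"ry":0,"rz":0,"hand":1},{"dx":-0.03,"dy":0.02,"dz":1.4,"rx":0,"ry":0,"rz":0,"hand":1},{"dx":-0.03,"dy":0.02,"dz":1.7,"rx":0,"ry":0,"rz":0,"hand":1},{"dx":-0.03,"dy":0.02,"dz":1.7,"rx":0,"ry":0,"rz":0,"hand":1}]}}

```text
clock: 19.3
eef_pos: [0.5879, -0.3133, 0.0204]
orientation: [[-0.064, 0.998, -0.002], [0.998, 0.064, 0.001], [0.001, -0.002, -1.0]]
ft_force: [-0.3, 0.7, -0.9]
finger_gap: 0.0853
gripper_force: 0.0
```

Emit:
{"op": "apply_moves", "data": {"series": [{"dx":-0.03,"dy":0,"dz":0,"rx":0,"ry":0,"rz":0,"hand":0.7},{"dx":-0.03,"dy":0,"dz":0,"rx":0,"ry":0,"rz":0,"hand":0.6},{"dx":-0.03,"dy":0,"dz":0,"rx":0,"ry":0,"rz":0,"hand":0.5},{"dx":-0.03,"dy":0,"dz":0,"rx":0,"ry":0,"rz":0,"hand":0.3},{"dx":-0.03,"dy":0,"dz":0,"rx":0,"ry":0,"rz":0,"hand":0.3}], "grip_force": 40}}

```text
clock: 19.8
eef_pos: [0.5896, -0.315, 0.023]
orientation: [[-0.064, 0.998, 0.002], [0.998, 0.064, -0.001], [-0.001, 0.002, -1.0]]
ft_force: [-0.6, -0.4, 5.2]
finger_gap: 0.0446
gripper_force: 40.6
```

Emit:
{"op": "apply_moves", "data": {"series": [{"dx":0,"dy":0,"dz":-0.3,"rx":0,"ry":0,"rz":0,"hand":0.3},{"dx":0,"dy":0,"dz":-0.9,"rx":0,"ry":0,"rz":0,"hand":0.3},{"dx":0,"dy":0,"dz":-1.8,"rx":0,"ry":0,"rz":0,"hand":0.3},{"dx":0,"dy":0,"dz":-2.8,"rx":0,"ry":0,"rz":0,"hand":0.3},{"dx":0,"dy":0,"dz":-3.7,"rx":0,"ry":0,"rz":0,"hand":0.3}]}}

```text
clock: 20.3
eef_pos: [0.5889, -0.3143, 0.1718]
orientation: [[-0.064, 0.998, 0.001], [0.998, 0.064, -0.0], [-0.0, 0.001, -1.0]]
ft_force: [0.5, -0.7, -0.8]
finger_gap: 0.0442
gripper_force: 41.3
```

```bash
python3 - <<'E'
from h import *
plan([(.413,-.171,.17,3.8),(.413,-.171,.06,3.8),(.413,-.171,.023,3.8)])
E
```

```text
at [ 0.5889 -0.3143  0.1718] 3.7
dx 3.86 dy -4.16 dz 0.04 rz -0.02 | 227 mm
dx 0.00 dy 0.00 dz 2.75 rz -0.00 | 110 mm
dx 0.00 dy 0.00 dz 0.92 rz -0.00 | 37 mm
```

Emit:
{"op": "apply_moves", "data": {"series": [{"dx":0.6,"dy":-0.65,"dz":0,"rx":0,"ry":0,"rz":0,"hand":0.3},{"dx":1.4,"dy":-1.5,"dz":0,"rx":0,"ry":0,"rz":0,"hand":0.3},{"dx":2.2,"dy":-2.4,"dz":0,"rx":0,"ry":0,"rz":0,"hand":0.3},{"dx":3.0,"dy":-3.3,"dz":0,"rx":0,"ry":0,"rz":0,"hand":0.3},{"dx":3.86,"dy":-4.16,"dz":0,"rx":0,"ry":0,"rz":0,"hand":0.3}]}}

```text
clock: 20.8
eef_pos: [0.4112, -0.1702, 0.1701]
orientation: [[-0.064, 0.998, 0.001], [0.998, 0.064, 0.0], [-0.0, 0.001, -1.0]]
ft_force: [0.3, 1.0, -1.1]
finger_gap: 0.0444
gripper_force: 41.2
```

Emit:
{"op": "apply_moves", "data": {"series": [{"dx":0,"dy":0,"dz":0.6,"rx":0,"ry":0,"rz":0,"hand":0.3},{"dx":0,"dy":0,"dz":1.3,"rx":0,"ry":0,"rz":0,"hand":0.3},{"dx":0,"dy":0,"dz":2.1,"rx":0,"ry":0,"rz":0,"hand":0.3},{"dx":0,"dy":0,"dz":2.8,"rx":0,"ry":0,"rz":0,"hand":0.3},{"dx":0,"dy":0,"dz":3.2,"rx":0,"ry":0,"rz":0,"hand":0.3}]}}

```text
clock: 21.3
eef_pos: [0.4128, -0.1708, 0.0404]
orientation: [[-0.065, 0.998, -0.001], [0.998, 0.065, 0.001], [0.001, -0.001, -1.0]]
ft_force: [-0.4, 0.2, -1.0]
finger_gap: 0.0444
gripper_force: 41.2
```

```bash
python3 - <<'E'
from h import *
for i in range(2): p,w=cloud('side')
save('s3',p[100:400,150:450])
find('weight_cup','side',w);find('round_dish','side',w,.006,.011)
plan([(.413,-.1715,.023,3.8)])
E
```

```text
weight_cup 0.61 [291. 223.] 280 z [0.0223 0.0359 0.0426] rect [ 414.7 -171.5   46.3   38.8   74. ]
round_dish 0.9 [292. 237.] 89 z [0.0062 0.0075 0.0092] rect [ 413.6 -180.3   60.1   73.6   84.5]
at [ 0.4132 -0.1713  0.042 ] 3.7
dx -0.00 dy -0.01 dz 0.47 rz -0.03 | 19 mm
```

View pics/s3.png

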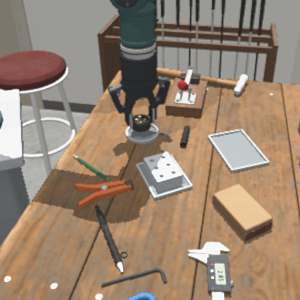

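The picture shows the cup held level at (142,122), above the dish at (142,132). I'm lowering it.

Emit:
{"op": "apply_moves", "data": {"series": [{"dx":0,"dy":0,"dz":0.2,"rx":0,"ry":0,"rz":0,"hand":0.3},{"dx":0,"dy":0,"dz":0.35,"rx":0,"ry":0,"rz":0,"hand":0.3},{"dx":0,"dy":0,"dz":0.42,"rx":0,"ry":0,"rz":0,"hand":0.3},{"dx":0,"dy":0,"dz":0.46,"rx":0,"ry":0,"rz":0,"hand":0.3},{"dx":0,"dy":0,"dz":0.46,"rx":0,"ry":0,"rz":0,"hand":0.3}]}}

```text
clock: 22.0
eef_pos: [0.413, -0.171, 0.0231]
orientation: [[-0.064, 0.998, -0.0], [0.998, 0.064, 0.0], [0.0, -0.0, -1.0]]
ft_force: [0.6, -0.0, -0.9]
finger_gap: 0.0445
gripper_force: 41.3
```

Emit:
{"op": "apply_moves", "data": {"series": [{"dx":0,"dy":0,"dz":0.02,"rx":0,"ry":0,"rz":0,"hand":0.3},{"dx":0,"dy":0,"dz":0.03,"rx":0,"ry":0,"rz":0,"hand":0.3},{"dx":0,"dy":0,"dz":0.04,"rx":0,"ry":0,"rz":0,"hand":0.3},{"dx":0,"dy":0,"dz":0.05,"rx":0,"ry":0,"rz":0,"hand":0.3},{"dx":0,"dy":0,"dz":0.05,"rx":0,"ry":0,"rz":0,"hand":0.3}]}}

```text
clock: 22.5
eef_pos: [0.413, -0.1711, 0.0227]
orientation: [[-0.064, 0.998, 0.001], [0.998, 0.064, 0.0], [0.0, 0.001, -1.0]]
ft_force: [-2.2, 0.9, 19.4]
finger_gap: 0.0443
gripper_force: 43.2
```

Emit:
{"op": "apply_moves", "data": {"series": [{"dx":0,"dy":0,"dz":-0.03,"rx":0,"ry":0,"rz":0,"hand":0.6},{"dx":0,"dy":0,"dz":-0.03,"rx":0,"ry":0,"rz":0,"hand":0.7},{"dx":0,"dy":0,"dz":-0.03,"rx":0,"ry":0,"rz":0,"hand":0.8},{"dx":0,"dy":0,"dz":-0.4,"rx":0,"ry":0,"rz":0,"hand":0.8},{"dx":0,"dy":0,"dz":-1.0,"rx":0,"ry":0,"rz":0,"hand":0.8}]}}

```text
clock: 23.0
eef_pos: [0.4121, -0.1708, 0.0604]
orientation: [[-0.064, 0.998, -0.003], [0.998, 0.064, 0.001], [0.001, -0.003, -1.0]]
ft_force: [0.4, -0.2, -0.0]
finger_gap: 0.0683
gripper_force: 0.0
```

Emit:
{"op": "apply_moves", "data": {"series": [{"dx":0,"dy":0,"dz":-1,"rx":0,"ry":0,"rz":0,"hand":1},{"dx":0,"dy":0,"dz":-2,"rx":0,"ry":0,"rz":0,"hand":1},{"dx":-1.2,"dy":0,"dz":-3,"rx":0,"ry":0,"rz":0,"hand":1},{"dx":-2.4,"dy":0,"dz":-4,"rx":0,"ry":0,"rz":0,"hand":1},{"dx":-3.5,"dy":0,"dz":-4.5,"rx":0,"ry":0,"rz":0,"hand":1}]}}

```text
clock: 23.5
eef_pos: [0.421, -0.2914, 0.2318]
orientation: [[-0.067, 0.998, 0.001], [0.998, 0.067, -0.0], [-0.0, 0.001, -1.0]]
ft_force: [1.1, 0.1, -0.4]
finger_gap: 0.0855
gripper_force: 0.0
```

```bash
python3 - <<'E'
from h import *
p,w=cloud('wrist');save('w6',p)
find('weight_cup','wrist',w,.018,.03);find('round_dish','wrist',w,.006,.011);
p,w=cloud('side');find('sanding_block','side',w,.020,.03)
plan([(.5,-.55,.23,8.5)])
E
```

```text
weight_cup 0.66 [315.  50.] 1036 z [0.0183 0.025  0.0273] rect [ 412.1 -168.3   45.6   46.2    2.5]
round_dish 0.86 [324.  79.] 920 z [0.0062 0.0079 0.0096] rect [ 413.1 -170.5   74.7   74.4   21.2]
sanding_block 0.85 [392. 314.] 1478 z [0.0212 0.026  0.0279] rect [ 507.9 -468.    58.5   95.7    8.4]
at [ 0.4201 -0.2904  0.2293] 3.7
dx -6.60 dy 1.58 dz -0.02 rz -0.97 | 272 mm
```

The cup is centred in the dish. Going to the cork block now.

```bash
python3 - <<'E'
from h import *
plan([(.5065,-.466,.10,8.5),(.5065,-.466,.018,8.5)])
E
```

```text
at [ 0.4201 -0.2904  0.2293] 3.7
dx -4.52 dy 1.88 dz 3.23 rz -0.97 | 235 mm
dx 0.00 dy 0.00 dz 2.05 rz -0.00 | 82 mm
```

Emit:
{"op": "apply_moves", "data": {"series": [{"dx":-1,"dy":0.5,"dz":0.3,"rx":0,"ry":0,"rz":-0.3,"hand":0.9},{"dx":-2.1,"dy":0.9,"dz":0.7,"rx":0,"ry":0,"rz":-0.6,"hand":0.9},{"dx":-3.2,"dy":1.3,"dz":1.2,"rx":0,"ry":0,"rz":-0.97,"hand":0.9},{"dx":-4.2,"dy":1.7,"dz":1.7,"rx":0,"ry":0,"rz":-0.97,"hand":0.9},{"dx":-4.52,"dy":1.88,"dz":2.3,"rx":0,"ry":0,"rz":-0.97,"hand":0.9}]}}

```text
clock: 24.25
eef_pos: [0.5085, -0.4698, 0.1358]
orientation: [[-0.148, 0.989, 0.0], [0.989, 0.148, -0.002], [-0.002, 0.0, -1.0]]
ft_force: [-0.6, 0.5, 0.4]
finger_gap: 0.0767
gripper_force: 0.0
```

Emit:
{"op": "apply_moves", "data": {"series": [{"dx":0,"dy":0,"dz":0.5,"rx":0,"ry":0,"rz":0,"hand":0.9},{"dx":0,"dy":0,"dz":1,"rx":0,"ry":0,"rz":0,"hand":0.9},{"dx":0,"dy":0,"dz":1.4,"rx":0,"ry":0,"rz":0,"hand":0.9},{"dx":0,"dy":0,"dz":1.4,"rx":0,"ry":0,"rz":0,"hand":0.9},{"dx":0,"dy":0,"dz":1.4,"rx":0,"ry":0,"rz":0,"hand":0.9}]}}

```text
clock: 24.75
eef_pos: [0.5074, -0.4656, 0.0813]
orientation: [[-0.149, 0.989, -0.001], [0.989, 0.149, 0.001], [0.001, -0.001, -1.0]]
ft_force: [0.1, -0.2, 0.6]
finger_gap: 0.0767
gripper_force: 0.0
```

```bash
python3 - <<'E'
from h import *
print(bot.read_state()['finger_gap'])
plan([(.5065,-.466,.018,8.5)])
E
```

```text
0.07670749725056451
at [ 0.5074 -0.4656  0.0813] 8.6
dx -0.01 dy -0.02 dz 1.58 rz 0.02 | 63 mm
```

Emit:
{"op": "apply_moves", "data": {"series": [{"dx":0,"dy":-0.02,"dz":0.5,"rx":0,"ry":0,"rz":0,"hand":0.9},{"dx":0,"dy":-0.02,"dz":0.9,"rx":0,"ry":0,"rz":0,"hand":0.9},{"dx":0,"dy":-0.02,"dz":1.3,"rx":0,"ry":0,"rz":0,"hand":0.9},{"dx":0,"dy":-0.02,"dz":1.55,"rx":0,"ry":0,"rz":0,"hand":0.9},{"dx":0,"dy":-0.02,"dz":1.55,"rx":0,"ry":0,"rz":0,"hand":0.9}]}}

```text
clock: 25.25
eef_pos: [0.5058, -0.4658, 0.0181]
orientation: [[-0.149, 0.989, -0.002], [0.989, 0.149, 0.002], [0.003, -0.002, -1.0]]
ft_force: [-0.0, 0.7, 0.1]
finger_gap: 0.0768
gripper_force: 0.0
```

Emit:
{"op": "apply_moves", "data": {"series": [{"dx":0,"dy":0,"dz":0,"rx":0,"ry":0,"rz":0,"hand":0.75},{"dx":0,"dy":0,"dz":0,"rx":0,"ry":0,"rz":0,"hand":0.65},{"dx":0,"dy":0,"dz":0,"rx":0,"ry":0,"rz":0,"hand":0.5},{"dx":0,"dy":0,"dz":0,"rx":0,"ry":0,"rz":0,"hand":0.4},{"dx":0,"dy":0,"dz":0,"rx":0,"ry":0,"rz":0,"hand":0.4}]}}

```text
clock: 25.75
eef_pos: [0.507, -0.4673, 0.0207]
orientation: [[-0.149, 0.989, 0.001], [0.989, 0.149, -0.001], [-0.001, 0.001, -1.0]]
ft_force: [-0.2, -0.5, 3.6]
finger_gap: 0.0571
gripper_force: 44.6
```

Emit:
{"op": "apply_moves", "data": {"series": [{"dx":0,"dy":0,"dz":-0.2,"rx":0,"ry":0,"rz":0,"hand":0.4},{"dx":0,"dy":0,"dz":-0.6,"rx":0,"ry":0,"rz":0,"hand":0.4},{"dx":0,"dy":0,"dz":-1.2,"rx":0,"ry":0,"rz":0,"hand":0.4},{"dx":0,"dy":0,"dz":-2,"rx":0,"ry":0,"rz":0,"hand":0.4},{"dx":0,"dy":0,"dz":-2.6,"rx":0,"ry":0,"rz":0,"hand":0.4}]}}

```text
clock: 26.25
eef_pos: [0.5069, -0.4673, 0.1267]
orientation: [[-0.148, 0.989, 0.002], [0.989, 0.148, -0.001], [-0.002, 0.001, -1.0]]
ft_force: [0.2, -0.1, 0.5]
finger_gap: 0.0568
gripper_force: 44.2
```

```bash
python3 - <<'E'
from h import *
p,w=cloud('side');find('sanding_block','side',w)
plan([(.5885,-.299,.12,-2.2),(.5885,-.299,.045,-2.2)])
E
```

```text
sanding_block 0.81 [403. 270.] 1681 z [0.1065 0.1316 0.1336] rect [ 508.  -468.6   60.4   98.7    8.8]
at [ 0.5086 -0.4692  0.1291] 8.5
dx 3.91 dy 2.61 dz 0.23 rz 2.15 | 188 mm
dx 0.00 dy 0.00 dz 1.88 rz -0.00 | 75 mm
```

Emit:
{"op": "apply_moves", "data": {"series": [{"dx":0.6,"dy":0.4,"dz":0,"rx":0,"ry":0,"rz":0.4,"hand":0.4},{"dx":1.4,"dy":0.9,"dz":0,"rx":0,"ry":0,"rz":0.8,"hand":0.4},{"dx":2.2,"dy":1.5,"dz":0,"rx":0,"ry":0,"rz":1.2,"hand":0.4},{"dx":3.1,"dy":2.1,"dz":0,"rx":0,"ry":0,"rz":1.7,"hand":0.4},{"dx":3.87,"dy":2.6,"dz":0,"rx":0,"ry":0,"rz":2.15,"hand":0.4}]}}

```text
clock: 26.85
eef_pos: [0.5872, -0.2953, 0.1234]
orientation: [[0.039, 0.999, -0.001], [0.999, -0.039, 0.002], [0.002, -0.001, -1.0]]
ft_force: [0.5, -0.4, -1.4]
finger_gap: 0.057
gripper_force: 44.2
```

Emit:
{"op": "apply_moves", "data": {"series": [{"dx":0,"dy":0,"dz":0.4,"rx":0,"ry":0,"rz":0,"hand":0.4},{"dx":0,"dy":0,"dz":0.9,"rx":0,"ry":0,"rz":0,"hand":0.4},{"dx":0,"dy":0,"dz":1.4,"rx":0,"ry":0,"rz":0,"hand":0.4},{"dx":0,"dy":0,"dz":1.9,"rx":0,"ry":0,"rz":0,"hand":0.4},{"dx":0,"dy":0,"dz":2.1,"rx":0,"ry":0,"rz":0,"hand":0.4}]}}

```text
clock: 27.35
eef_pos: [0.5847, -0.2976, 0.0376]
orientation: [[0.039, 0.999, -0.004], [0.999, -0.039, 0.002], [0.002, -0.004, -1.0]]
ft_force: [-0.3, 0.3, -0.2]
finger_gap: 0.0565
gripper_force: 44.2
```

```bash
python3 - <<'E'
from h import *
for i in range(2): p,w=cloud('side')
save('s4',p[200:350,280:480]);find('sanding_block','side',w);find('long_tray','side',w,.006,.011)
plan([(.5885,-.301,.0237,-2.2)])
E
```

```text
sanding_block 0.78 [387. 245.] 964 z [0.0158 0.0416 0.044 ] rect [ 583.7 -298.9  101.    60.9   87.4]
long_tray 0.7 [386. 259.] 155 z [0.0061 0.0076 0.0089] rect [ 589.7 -313.1  103.3   86.4   87.4]
at [ 0.5865 -0.2988  0.0403] -2.2
dx -0.05 dy 0.05 dz 0.41 rz -0.00 | 17 mm
```

Emit:
{"op": "apply_moves", "data": {"series": [{"dx":-0.03,"dy":0.08,"dz":0,"rx":0,"ry":0,"rz":0,"hand":0.4},{"dx":-0.03,"dy":0.08,"dz":0.15,"rx":0,"ry":0,"rz":0,"hand":0.4},{"dx":-0.03,"dy":0.08,"dz":0.25,"rx":0,"ry":0,"rz":0,"hand":0.4},{"dx":-0.03,"dy":0.08,"dz":0.35,"rx":0,"ry":0,"rz":0,"hand":0.4},{"dx":-0.03,"dy":0.08,"dz":0.35,"rx":0,"ry":0,"rz":0,"hand":0.4}]}}

```text
clock: 28.05
eef_pos: [0.5891, -0.2992, 0.0252]
orientation: [[0.038, 0.999, -0.001], [0.999, -0.038, 0.001], [0.001, -0.001, -1.0]]
ft_force: [-0.4, 0.1, -0.7]
finger_gap: 0.0568
gripper_force: 44.2
```

```bash
python3 - <<'E'
from h import *
p,w=cloud('side')
save('s4',p[200:350,280:480]);find('sanding_block','side',w,.025,.05)
plan([(.5885,-.301,.0237,-2.2)])
E
```

```text
sanding_block 0.81 [388. 250.] 602 z [0.0255 0.0303 0.0322] rect [ 587.4 -304.3   89.7   55.    89. ]
at [ 0.5894 -0.2995  0.0257] -2.2
dx -0.04 dy -0.02 dz 0.05 rz -0.00 | 3 mm
```

Emit:
{"op": "apply_moves", "data": {"series": [{"dx":-0.02,"dy":-0.01,"dz":0.02,"rx":0,"ry":0,"rz":0,"hand":0.4},{"dx":-0.02,"dy":-0.01,"dz":0.03,"rx":0,"ry":0,"rz":0,"hand":0.4},{"dx":-0.02,"dy":-0.01,"dz":0.04,"rx":0,"ry":0,"rz":0,"hand":0.4},{"dx":-0.02,"dy":-0.01,"dz":0.05,"rx":0,"ry":0,"rz":0,"hand":0.4},{"dx":-0.02,"dy":-0.01,"dz":0.05,"rx":0,"ry":0,"rz":0,"hand":0.4}]}}

```text
clock: 28.65
eef_pos: [0.5892, -0.3003, 0.0239]
orientation: [[0.038, 0.999, -0.0], [0.999, -0.038, 0.0], [0.0, -0.0, -1.0]]
ft_force: [-0.2, 0.3, -1.3]
finger_gap: 0.0571
gripper_force: 44.2
```

Emit:
{"op": "apply_moves", "data": {"series": [{"dx":0,"dy":0,"dz":0.02,"rx":0,"ry":0,"rz":0,"hand":0.4},{"dx":0,"dy":0,"dz":0.03,"rx":0,"ry":0,"rz":0,"hand":0.4},{"dx":0,"dy":0,"dz":0.03,"rx":0,"ry":0,"rz":0,"hand":0.4},{"dx":0,"dy":0,"dz":0.04,"rx":0,"ry":0,"rz":0,"hand":0.4},{"dx":0,"dy":0,"dz":0.04,"rx":0,"ry":0,"rz":0,"hand":0.4}]}}

```text
clock: 29.15
eef_pos: [0.5893, -0.3004, 0.0236]
orientation: [[0.039, 0.999, 0.0], [0.999, -0.039, 0.001], [0.001, 0.0, -1.0]]
ft_force: [-2.9, 0.5, 7.3]
finger_gap: 0.057
gripper_force: 45.2
```

Contact. Release, lift and back off.

Emit:
{"op": "apply_moves", "data": {"series": [{"dx":0,"dy":0,"dz":0,"rx":0,"ry":0,"rz":0,"hand":0.75},{"dx":0,"dy":0,"dz":0,"rx":0,"ry":0,"rz":0,"hand":0.85},{"dx":0,"dy":0,"dz":0,"rx":0,"ry":0,"rz":0,"hand":0.9},{"dx":0,"dy":0,"dz":-0.3,"rx":0,"ry":0,"rz":0,"hand":0.9},{"dx":0,"dy":0,"dz":-1.0,"rx":0,"ry":0,"rz":0,"hand":0.9}]}}

```text
clock: 29.65
eef_pos: [0.5875, -0.2993, 0.0609]
orientation: [[0.039, 0.999, -0.004], [0.999, -0.039, 0.002], [0.002, -0.005, -1.0]]
ft_force: [0.2, 0.6, 0.7]
finger_gap: 0.0768
gripper_force: 0.0
```

Emit:
{"op": "apply_moves", "data": {"series": [{"dx":0,"dy":0,"dz":-1,"rx":0,"ry":0,"rz":0,"hand":1},{"dx":0,"dy":0,"dz":-2,"rx":0,"ry":0,"rz":0,"hand":1},{"dx":-1,"dy":0,"dz":-3,"rx":0,"ry":0,"rz":0,"hand":1},{"dx":-2,"dy":0,"dz":-4,"rx":0,"ry":0,"rz":0,"hand":1},{"dx":-2.5,"dy":0,"dz":-5,"rx":0,"ry":0,"rz":0,"hand":1}]}}

```text
clock: 30.15
eef_pos: [0.584, -0.3985, 0.2578]
orientation: [[0.04, 0.999, -0.001], [0.999, -0.04, -0.001], [-0.001, -0.001, -1.0]]
ft_force: [1.8, -0.6, -0.3]
finger_gap: 0.0855
gripper_force: 0.0
```

Emit:
{"op": "apply_moves", "data": {"series": [{"dx":0,"dy":0,"dz":0,"rx":0,"ry":0,"rz":0,"hand":1},{"dx":0,"dy":0,"dz":0,"rx":0,"ry":0,"rz":0,"hand":1},{"dx":0,"dy":0,"dz":0,"rx":0,"ry":0,"rz":0,"hand":1},{"dx":0,"dy":0,"dz":0,"rx":0,"ry":0,"rz":0,"hand":1},{"dx":0,"dy":0,"dz":0,"rx":0,"ry":0,"rz":0,"hand":1}]}}

```text
clock: 30.65
eef_pos: [0.5853, -0.3948, 0.2544]
orientation: [[0.037, 0.999, -0.002], [0.999, -0.037, 0.002], [0.002, -0.002, -1.0]]
ft_force: [-0.7, -0.5, 0.2]
finger_gap: 0.0851
gripper_force: 0.0
```

```bash
python3 - <<'E'
from h import *
p,w=cloud('wrist');save('w7',p)
find('sanding_block','wrist',w,.02,.035);find('long_tray','wrist',w,.006,.0105);find('setup_block','wrist',w,.024,.032);find('middle_tray','wrist',w,.006,.0105)
p2,w=cloud('scene');find('vee_block','scene',w,.028,.04);find('small_tray','scene',w,.006,.0105);find('weight_cup','scene',w,.018,.03);find('round_dish','scene',w,.006,.0105)
cv2.imwrite('pics/end.png',cv2.resize(np.vstack([p[:,:,::-1],p2[100:,:,::-1]]),(540,590)))
E
```

```text
sanding_block 0.76 [317.  80.] 5289 z [0.0271 0.029  0.0306] rect [ 588.2 -300.3   95.    58.2   87.6]
long_tray 0.61 [286.  76.] 1396 z [0.0062 0.0079 0.0095] rect [ 588.4 -298.5  124.8   86.    87.9]
setup_block 0.56 [152. 116.] 3299 z [0.0254 0.0281 0.0297] rect [ 409.6 -325.    52.6   76.     3.8]
middle_tray 0.7 [183. 114.] 890 z [0.0062 0.0079 0.0096] rect [ 411.1 -326.    79.3  104.     3.6]
vee_block 0.71 [264. 313.] 557 z [0.0281 0.0351 0.0384] rect [455.5  25.9  51.   40.4   3.8]
small_tray 0.56 [266. 334.] 216 z [0.0062 0.0075 0.0098] rect [453.3  24.9  67.9  78.9   2.3]
weight_cup 0.89 [334. 252.] 257 z [0.0183 0.0238 0.0273] rect [ 409.7 -165.    44.7   44.5   25.9]
round_dish 0.64 [335. 257.] 174 z [0.0061 0.0079 0.0096] rect [ 409.9 -165.8   73.4   70.7   23.9]
```

View pics/end.png

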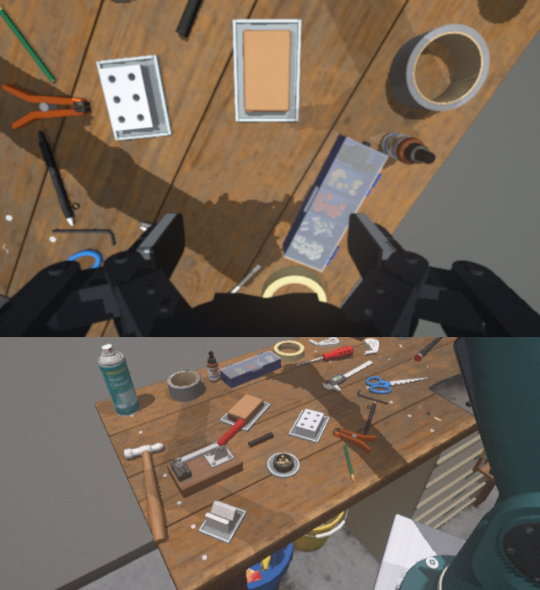

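The picture shows the cork in the long tray at (267,70), the drilled block in the middle tray at (130,97), the vee block in the small tray at (222,518) and the cup in the dish at (284,463). All four are flat, centred and let go.

```bash
python3 -c "
from station import bot
print(bot.sign_off())"
```

```text
the job is handed in; nothing more can be done
None
```

The job is handed in at about 31 s: all four pieces are flat, centred and let go in their own trays (sanding block in the long tray, drilled block in the middle, vee block in the small, cup in the round dish).

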